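Put the varnish brushes back on their slotted rest by width

TASK

Put the four flat varnish brushes back on their wooden rest to dry, lined up in order of width: each one lies level across both rails with the middle of its metal ferrule down in the slot cut to its width, all four heads sticking out over the rail with the graded slots. Leave the ink bottle and the eraser where they are.

Things in the scene. Friction and masses are not known exactly. Their poses are not given: they have to be found in the camera images.
- brush_12: narrowest of four loose flat brushes (wood handle, metal ferrule, pale hair), lying flat, head to the robot's right, 30 g. Origin: on the underside at the grip, the handle's centre line just behind the ferrule; +x to the hair, z up. Ferrule 12 wide, 12 thick, x = 22..58 mm; hair to x = 82; handle 12 wide, 12 thick, back to x = -65. Next brush at least 60 mm away at the grip
- brush_20: second narrowest of four loose flat brushes (wood handle, metal ferrule, pale hair), lying flat, head to the robot's right, 36 g. Origin: on the underside at the grip, the handle's centre line just behind the ferrule; +x to the hair, z up. Ferrule 20 wide, 12 thick, x = 22..58 mm; hair to x = 86; handle 13 wide, 12 thick, back to x = -68. Next brush at least 60 mm away at the grip
- brush_29: second widest of four loose flat brushes (wood handle, metal ferrule, pale hair), lying flat, head to the robot's right, 43 g. Origin: on the underside at the grip, the handle's centre line just behind the ferrule; +x to the hair, z up. Ferrule 29 wide, 12 thick, x = 22..58 mm; hair to x = 90; handle 15 wide, 12 thick, back to x = -72. Next brush at least 60 mm away at the grip
- brush_39: widest of four loose flat brushes (wood handle, metal ferrule, pale hair), lying flat, head to the robot's right, 51 g. Origin: on the underside at the grip, the handle's centre line just behind the ferrule; +x to the hair, z up. Ferrule 39 wide, 12 thick, x = 22..58 mm; hair to x = 96; handle 17 wide, 12 thick, back to x = -76. Next brush at least 60 mm away at the grip
- brush_rest: fixed wooden rest, 94 x 236 mm, 35 high, on a board. Origin: centre of its underside; y along the two 14 mm thick rails, z up. Slot floors at z = 22 mm. Head rail (x = +40): slots 18, 26, 35, 45 wide (ferrule + 6) at y = -84, -28, 28, 84. Handle rail (x = -40): 24 wide, same y. Between them open above z = 14. Brush home: origin at x = 0, y of its slot, z = 22, its x along the rest's x, level
- ink_bottle: bystander: small dark red ink bottle with a black cap, 35 mm wide, 81 mm high, standing at the front right corner; origin: centre of its underside. Leave alone.
- eraser_1: bystander: worn grey eraser block, 22 x 52 x 13 mm, in front of the paint tub, by the fixed heap of rags and tubes (up to 110 mm high) that lies between brushes and rest; origin: centre of its underside. Leave alone.

How it is judged:
By the outcome, as a careful person would: the job done as asked, in the order asked, and still so for the second after the job is handed in, with the robot touching nothing.
It also fails if it takes over 112 s, if anything falls off the work surface, if the arm or the gripper's body presses on something with over 40 N, if the wrist force passes 120 N, or if a joint passes its speed limit or range.

ROBOT

A 6-joint arm with a two-finger parallel gripper is mounted at the origin on a cart in front of the work surface, level with it; the furniture and walls round the work are solid. World frame = base frame: x ahead of the robot, y to its left, z up, the work surface at z = 0. Lengths are in m, angles in rad, forces in N, time in s.
With the tool pointing down it reaches from about 0.275 to 0.775 m from the base axis. Payload 14.6 kg.
Tool frame: the origin (TCP) lies between the finger pads; the fingertips stand 19 mm ahead of it and the grasp point (between the pads) is the TCP; z points along the fingers, y is the direction in which the jaws open and shut (so a half turn about z gives the same grasp; the last joint's range is limited). The gripper opens to 85 mm and grips with 20 to 120 N. Pads are 22 mm wide; open, the fingers measure 114 mm over their backs; the gripper's body (76 mm by 85 mm) begins 54 mm behind the grasp point. The pads swing forward as they close: fully open they stand 13 mm farther back than shut.
Start: joints at [1.171, 0.263, -0.048, 1.259, 0, 1.415], TCP at [0.127, 0.509, 0.25] pointing down, gripper open.
Joint ranges: [-2.65, 2.65], [-0.89, 1.7], [-1.18, 1.37], [-2.13, 2.11], [-1.35, 1.29], [-3.14, 3.14]. Speed limits (rad/s): [1.89, 1.89, 2.57, 2.79, 3.14, 3.14].

INTERFACE

Orientations are given as a unit quaternion [x, y, z, w].
In Python, from bench import * gives the robot as it stands.
- The arm moves only by the shell command python3 -m jog 'ROWS' [OPENING] [FORCE]. ROWS is JSON, a list of rows, each an object of numbers: "dx", "dy", "dz": the shift along the tool's x, y, z in m; "yaw": the turn about the tool's z in degrees. A call has 1 to 20 rows; each row is the pose to reach, as a shift and turn from the pose measured when the call began, along the tool's axes at that moment; what a row does not reach only later rows make up. A row lasts 1/8 s, in which the tool goes at most 62.5 mm and 10.7 degrees, less where a joint would pass 70% of its speed; a pose out of reach is approached as far as the arm can. A call with a gripper value outside its range is refused whole. OPENING is the finger opening in m, from 0 to 0.0854, set as the call begins (- or left out, the last holds). The fingers move at their own pace and stop on an object; FORCE is the grip in N (left out, the last holds). Time passes only in rows, so rows that repeat a pose let the fingers close. It gives the time, the measured TCP pose, the force and the opening at its end, in the units of the state.
- sense(): the state, without advancing time (a new reading comes with each control period).
- read_camera(name): name is "scene" or "side" or "wrist"; returns a dict with "frame" (480x640x3 uint8, red, green, blue), "fx", "fy", "cx", "cy" (pixels), "dist_coeffs" ([k1, k2, p1, p2, k3] as OpenCV has them; the pictures are not rectified), "rvec" (rotation vector, rad) and "tvec" (3), from world to camera coordinates, as OpenCV has them. Camera axes: x right, y down, z forward; pixel columns grow to the right and rows downward; lengths in m; the calibration is good to about 2 mm. A picture is of the moment at which its call begins. There is no depth.
- sign_off(): hands the job in, once; it reports no verdict.
The state is a dict: "t": time; "qpos": joint angles; "joint_velocities": joint speeds; "effort": joint torques, N m; "ee_pos": TCP position; "ee_rot": TCP orientation; "wrist_force": force on the tool from outside, world axes, zero at the start; "ft_torque": the same for the moment, N m; "gripper_width": finger opening in m.
Only numpy, scipy, OpenCV 4.12 (cv2) and the standard library are available. Lean on these libraries where they do the work, as an engineer would, in place of code of your own. Each camera call takes 0.05 s, during which the arm holds its last target. There are 200 camera calls.

## Working session

There is one attempt and no reset: what is moved stays moved. The work goes in short steps, Python scripts to look and compute and a shell command to move; the robot and the scene stay as the last step left them, time stands still between calls to the robot, and variables do not carry over. Pictures are saved under pics/ and viewed, about 12 in all and at most 16, crops included, and the job is handed in when it is done.

```bash
mkdir -p pics
cat > h.py <<'E'
from bench import *
import numpy as np, cv2
from scipy.spatial.transform import Rotation as R
def cam(n):
    c=read_camera(n); c['K']=np.array([[c['fx'],0,c['cx']],[0,c['fy'],c['cy']],[0,0,1.]]); c['D']=np.array(c['dist_coeffs'],float)
    c['R']=cv2.Rodrigues(np.array(c['rvec'],float))[0]; c['t']=np.array(c['tvec'],float).ravel(); return c
def px2w(c,uv,z):
    p=cv2.undistortPoints(np.array(uv,float).reshape(-1,1,2),c['K'],c['D']).reshape(-1,2)
    d=np.c_[p,np.ones(len(p))]@c['R']; o=-c['R'].T@c['t']
    return o+d*((z-o[2])/d[:,2])[:,None]
def w2px(c,P): return cv2.projectPoints(np.array(P,float).reshape(-1,3),np.array(c['rvec'],float),c['t'],c['K'],c['D'])[0].reshape(-1,2)
def save(c,n): cv2.imwrite('pics/'+n,c['frame'][:,:,::-1])
E
python3 - <<'E'
from h import *
for n in ['scene','side','wrist']:
    c=cam(n); save(c,n+'0.png'); print(n,c['fx'],-c['R'].T@c['t'],c['R'][2])
s=sense(); print(s['t'],s['ee_pos'],R.from_quat(s['ee_rot']).as_matrix(),s['gripper_width'])
E
```

```text
scene 544.2792999077008 [-0.5803534  -0.76158948  0.59564418] [ 0.76301003  0.51564988 -0.38977031]
side 594.3360676054472 [-0.00617369  1.005141    0.73720605] [ 0.38327149 -0.7613676  -0.52289803]
wrist 411.92920191424184 [0.0475199  0.52882453 0.37255546] [ 0.30988933 -0.07836412 -0.94753769]
0.15 [0.12717739 0.50918143 0.24994465] [[-9.70186309e-01  2.42360145e-01 -2.93925253e-04]
 [ 2.42360298e-01  9.70186045e-01 -7.23254340e-04]
 [ 1.09874152e-04 -7.72927270e-04 -9.99999695e-01]] 0.0856595560278896
```

View pics/scene0.png

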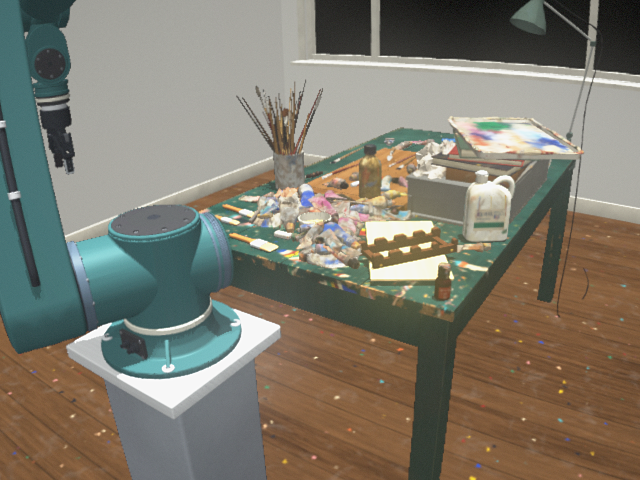

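View pics/side0.png

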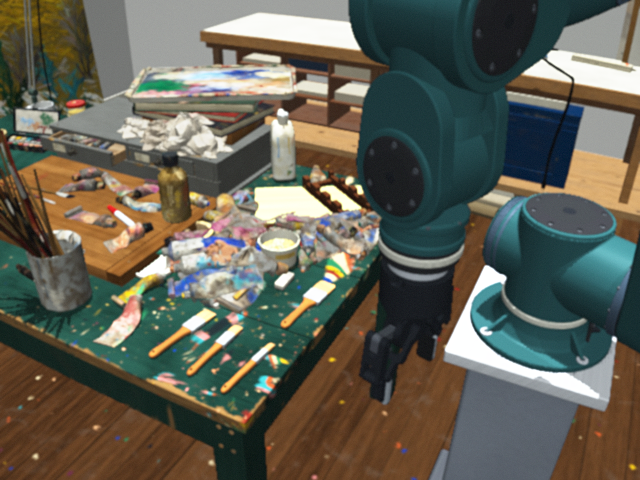

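View pics/wrist0.png

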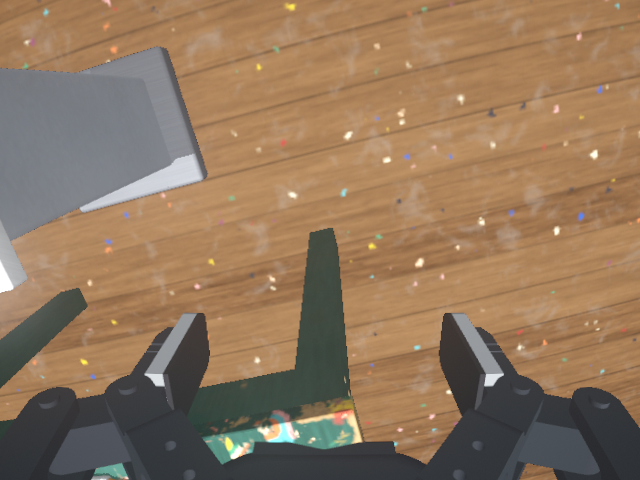

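Side view: brushes at about (183,333), (215,350), (248,367) and (308,305). Scene view: rest at (410,247), bottle at (443,285).

Run:
```python
from h import *
c=cam('side'); s=cam('scene')
P={'A':[(151,354),(190,325),(213,313)],'B':[(189,372),(222,342),(241,328)],'C':[(224,389),(258,358),(273,346)],'D':[(284,325),(313,296),(332,283)]}
for k,v in P.items(): print(k,px2w(c,v,0.012)[:,:2].round(3).tolist(), 'len',np.linalg.norm(np.diff(px2w(c,[v[0],v[2]],.012),axis=0)).round(3))
print('rest ends',px2w(s,[(368,265),(455,243),(370,247),(438,231)],.03).round(3).tolist(), 'bottle',px2w(s,[(443,298)],0).round(3), px2w(s,[(488,238)],0).round(3))
a=cv2.resize(c['frame'][260:410,130:370],None,fx=3.3,fy=3.3,interpolation=cv2.INTER_CUBIC)
cv2.imwrite('pics/a.png',a[:,:,::-1])
b=cv2.resize(s['frame'][205:310,350:490],None,fx=5,fy=5,interpolation=cv2.INTER_CUBIC)
cv2.imwrite('pics/b.png',b[:,:,::-1])
```

```text
A [[0.611, 0.434], [0.599, 0.335], [0.582, 0.284]] len 0.154
B [[0.523, 0.438], [0.517, 0.346], [0.508, 0.296]] len 0.143
C [[0.447, 0.443], [0.437, 0.351], [0.429, 0.311]] len 0.133
D [[0.441, 0.25], [0.435, 0.143], [0.42, 0.084]] len 0.167
rest ends [[0.429, -0.207, 0.03], [0.655, -0.337, 0.03], [0.522, -0.161, 0.03], [0.707, -0.268, 0.03]] bottle [[ 0.423 -0.4    0.   ]] [[ 0.799 -0.382  0.   ]]
```

View pics/a.png

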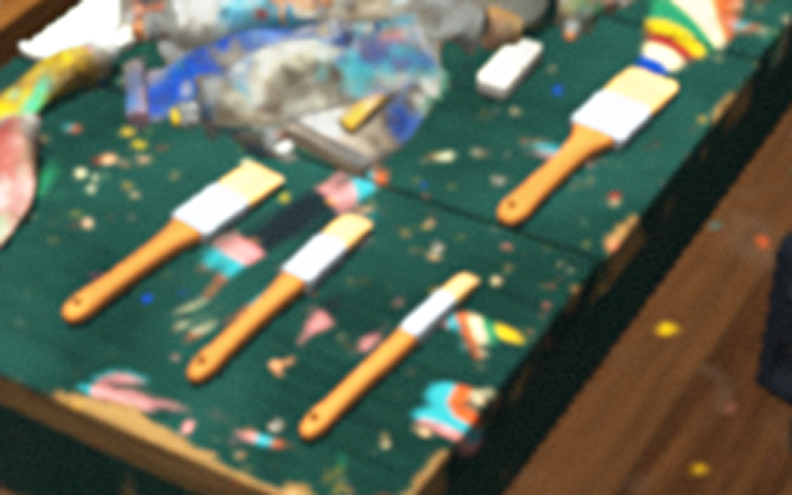

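View pics/b.png

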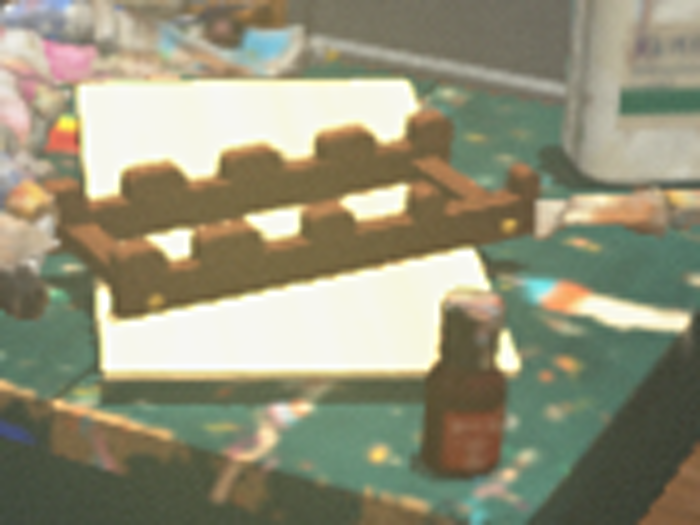

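Identities: A = 29, B = 20, C = 12, D = 39. The rest's narrow slot appears to be at the left/near end, on the front rail. Next I'll move over the brushes for a wrist look.

```bash
python3 -m jog '[{"dx":-0.06,"dy":-0.007,"yaw":-10},{"dx":-0.12,"dy":-0.014,"yaw":-20},{"dx":-0.18,"dy":-0.02,"yaw":-30},{"dx":-0.24,"dy":-0.028,"yaw":-40},{"dx":-0.3,"dy":-0.035,"yaw":-50},{"dx":-0.36,"dy":-0.042,"yaw":-60},{"dx":-0.417,"dy":-0.049,"yaw":-70},{"dx":-0.417,"dy":-0.049,"yaw":-80},{"dx":-0.417,"dy":-0.049,"yaw":-90},{"dx":-0.417,"dy":-0.049,"yaw":-96},{"dx":-0.417,"dy":-0.049,"yaw":-96}]' 0.045
cat > find.py <<'E'
from h import *
c=cam('wrist'); f=c['frame']; hsv=cv2.cvtColor(f,cv2.COLOR_RGB2HSV)
import sys
save(c,sys.argv[1])
# handle: saturated orange
m=cv2.inRange(hsv,(8,130,120),(20,255,255)); m=cv2.morphologyEx(m,cv2.MORPH_CLOSE,np.ones((5,5)))
s=sense(); Rm=R.from_quat(s['ee_rot']).as_matrix(); p=np.array(s['ee_pos'])
print('t',s['t'],p.round(4),'phi',np.degrees(np.arctan2(Rm[1,0],Rm[0,0])).round(2),'tilt',Rm[2].round(3),'w',s['gripper_width'])
for k in cv2.findContours(m,cv2.RETR_EXTERNAL,cv2.CHAIN_APPROX_NONE)[0]:
    if cv2.contourArea(k)<400: continue
    P=px2w(c,k.reshape(-1,2),0.010)[:,:2]
    r=cv2.minAreaRect((P*1000).astype(np.float32)); b=cv2.boxPoints(r)
    print('px',k.reshape(-1,2).mean(0).round(),'ctr',np.round(r[0],1),'size',np.round(r[1],1)); 
    L=max(r[1])
    e=[b[1]-b[0],b[2]-b[1]]; a=e[0] if np.linalg.norm(e[0])>np.linalg.norm(e[1]) else e[1]
    if a[1]>0:a=-a
    print('   dir',np.degrees(np.arctan2(a[1],a[0])).round(1),'tail',np.round(np.array(r[0])-a/2,1),'head end',np.round(np.array(r[0])+a/2,1))
E
python3 find.py w1.png
```

```text
t 0.3 [0.1272 0.5093 0.2501] phi 165.98 tilt [ 0. -0. -1.] w 0.0851574094564762
px [622. 205.] ctr [208. 780.] size [41.1 40.5]
   dir -90.0 tail [208.  800.6] head end [208.  759.5]invalid input at $[0]: expected keys dx, dy, dz, yaw
```

View pics/w1.png

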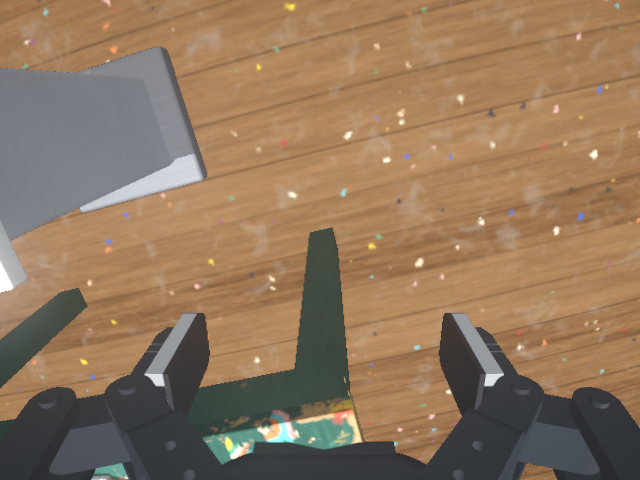

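Every row needs all four keys, so the arm did not move and the view is unchanged.

```bash
python3 -m jog '[{"dx":-0.06,"dy":-0.007,"dz":0,"yaw":-10},{"dx":-0.12,"dy":-0.014,"dz":0,"yaw":-20},{"dx":-0.18,"dy":-0.02,"dz":0,"yaw":-30},{"dx":-0.24,"dy":-0.028,"dz":0,"yaw":-40},{"dx":-0.3,"dy":-0.035,"dz":0,"yaw":-50},{"dx":-0.36,"dy":-0.042,"dz":0,"yaw":-60},{"dx":-0.417,"dy":-0.049,"dz":0,"yaw":-70},{"dx":-0.417,"dy":-0.049,"dz":0,"yaw":-80},{"dx":-0.417,"dy":-0.049,"dz":0,"yaw":-90},{"dx":-0.417,"dy":-0.049,"dz":0,"yaw":-96},{"dx":-0.417,"dy":-0.049,"dz":0,"yaw":-96}]' 0.045 && python3 find.py w2.png
```

```text
t: 1.68
ee_pos: [0.5199, 0.3606, 0.25]
ee_rot: [-0.656, 0.755, -0.0, -0.0]
wrist_force: [0.4, -0.7, 0.1]
gripper_width: 0.0453
t 1.725 [0.5199 0.3607 0.25  ] phi -98.16 tilt [ 0.  0. -1.] w 0.044799441445877025
px [464. 462.] ctr [395.1 704.5] size [73.1 32.1]
   dir -90.5 tail [395.4 741. ] head end [394.8 667.9]
px [386. 398.] ctr [486.5 597.1] size [ 16.4 122.7]
   dir -85.4 tail [481.6 658.3] head end [491.3 536. ]
px [300. 381.] ctr [564.3 566.2] size [172.7 108.1]
   dir -110.7 tail [594.8 647. ] head end [533.9 485.4]
px [326. 235.] ctr [524.  403.7] size [12.9 61.7]
   dir -88.4 tail [523.2 434.5] head end [524.9 372.8]
px [408. 219.] ctr [448.4 398.5] size [84.3 15.5]
   dir -95.0 tail [452.1 440.6] head end [444.8 356.5]
px [553. 203.] ctr [325.8 471.2] size [225.2 460.2]
   dir -83.9 tail [301.4 700. ] head end [350.3 242.4]
px [394.  22.] ctr [443.9 229.1] size [36.2 16.4]
   dir -96.2 tail [445.9 247.1] head end [442.  211.1]
```

View pics/w2.png

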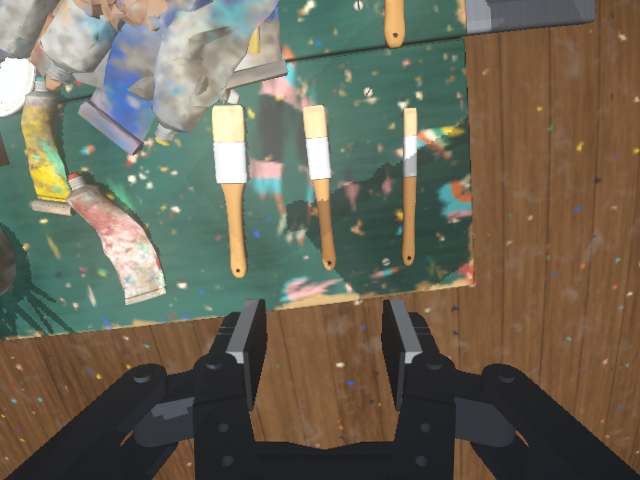

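Wrist view: ferrule backs are at A (231,183), B (320,179) and C (410,177); tails at (239,276), (331,268) and (408,264). D's tail is at (395,46).

```bash
cat >> h.py <<'E'
def tool():
    s=sense(); M=R.from_quat(s['ee_rot']).as_matrix(); return np.array(s['ee_pos']),M,s
def go(P,ang):   # shift in tool axes (mm) and yaw (deg, tool z) to world P, tool-x heading ang
    p,M,s=tool(); phi=np.degrees(np.arctan2(M[1,0],M[0,0])); d=M.T@(np.array(P)-p)
    return (d*1000).round(1), round(-((ang-phi+180)%360-180),1)
E
python3 - <<'E'
from h import *
c=cam('wrist')
for n,v in {'A':[(239,276),(231,183),(228,106)],'B':[(331,268),(320,179),(315,107)],'C':[(408,264),(409.5,177),(410.5,108)]}.items():
    P=px2w(c,v,.011)[:,:2]; d=P[2]-P[0]; L=np.linalg.norm(d); u=d/L; a=np.degrees(np.arctan2(u[1],u[0]))
    o=P[1]-.022*u
    print(n,'L',L.round(4),'tail-back',np.linalg.norm(P[1]-P[0]).round(4),'origin',o.round(4),'ang',a.round(1),go([*o,.022],a))
E
```

```text
A L 0.1574 tail-back 0.0908 origin [0.604  0.3616] ang -98.2 (array([-13. , -83.2, 228. ]), np.float64(0.1))
B L 0.1482 tail-back 0.0863 origin [0.5225 0.3697] ang -92.6 (array([ -9.4,  -1.4, 228. ]), np.float64(-5.6))
C L 0.1433 tail-back 0.0838 origin [0.4445 0.3788] ang -95.5 (array([ -7.4,  77.1, 228.1]), np.float64(-2.7))
```

```bash
python3 -m jog '[{"dx":-0.004,"dy":0.045,"dz":0.03,"yaw":-2.7},{"dx":-0.008,"dy":0.077,"dz":0.075,"yaw":-2.7},{"dx":-0.008,"dy":0.077,"dz":0.13,"yaw":-2.7},{"dx":-0.008,"dy":0.077,"dz":0.18,"yaw":-2.7},{"dx":-0.008,"dy":0.077,"dz":0.215,"yaw":-2.7},{"dx":-0.008,"dy":0.077,"dz":0.227,"yaw":-2.7},{"dx":-0.008,"dy":0.077,"dz":0.227,"yaw":-2.7}]' 0.045
python3 -m jog '[{"dx":0,"dy":0,"dz":0,"yaw":0},{"dx":0,"dy":0,"dz":0,"yaw":0},{"dx":0,"dy":0,"dz":0,"yaw":0},{"dx":0,"dy":0,"dz":0,"yaw":0},{"dx":0,"dy":0,"dz":0,"yaw":0}]' 0.0 40
python3 - <<'E'
from h import *
p,M,s=tool(); print(p,M.round(3),s['gripper_width'],s['wrist_force'])
E
```

```text
t: 2.65
ee_pos: [0.4448, 0.3795, 0.0233]
ee_rot: [-0.672, 0.74, -0.0, -0.0]
wrist_force: [-0.5, -0.0, -0.1]
gripper_width: 0.0449
t: 3.28
ee_pos: [0.4455, 0.38, 0.0247]
ee_rot: [-0.672, 0.74, -0.0, 0.001]
wrist_force: [-1.2, -0.8, 8.1]
gripper_width: 0.0103
[0.44548895 0.37996904 0.02467533] [[-0.096 -0.995  0.001]
 [-0.995  0.096  0.001]
 [-0.001 -0.001 -1.   ]] 0.01025567832192377 [-1.24762603 -0.82014651  8.09095646]
```

```bash
python3 -m jog '[{"dx":0,"dy":0,"dz":-0.02,"yaw":0},{"dx":0,"dy":0,"dz":-0.07,"yaw":0},{"dx":0,"dy":0,"dz":-0.13,"yaw":0},{"dx":0,"dy":0,"dz":-0.19,"yaw":0},{"dx":0.04,"dy":-0.01,"dz":-0.23,"yaw":3},{"dx":0.1,"dy":-0.023,"dz":-0.245,"yaw":6},{"dx":0.16,"dy":-0.037,"dz":-0.245,"yaw":9},{"dx":0.22,"dy":-0.052,"dz":-0.245,"yaw":12},{"dx":0.28,"dy":-0.066,"dz":-0.245,"yaw":15},{"dx":0.34,"dy":-0.08,"dz":-0.245,"yaw":18},{"dx":0.4,"dy":-0.094,"dz":-0.245,"yaw":21},{"dx":0.45,"dy":-0.106,"dz":-0.245,"yaw":24},{"dx":0.5,"dy":-0.118,"dz":-0.245,"yaw":24},{"dx":0.54,"dy":-0.128,"dz":-0.245,"yaw":24},{"dx":0.54,"dy":-0.128,"dz":-0.245,"yaw":24}]'
python3 -c "
from h import *
save(cam('wrist'),'w3.png'); p,M,s=tool(); print(p,M[:,0],s['gripper_width'],s['wrist_force'])"
```

```text
t: 5.15
ee_pos: [0.5206, -0.1724, 0.2697]
ee_rot: [-0.502, 0.865, -0.0, 0.001]
wrist_force: [-0.6, 1.5, -0.4]
gripper_width: 0.0103
[ 0.52042695 -0.17091519  0.26973133] [-0.49459531 -0.86912221 -0.00143721] 0.010322069794966991 [-0.43238145  1.21077294  0.12448454]
```

View pics/w3.png

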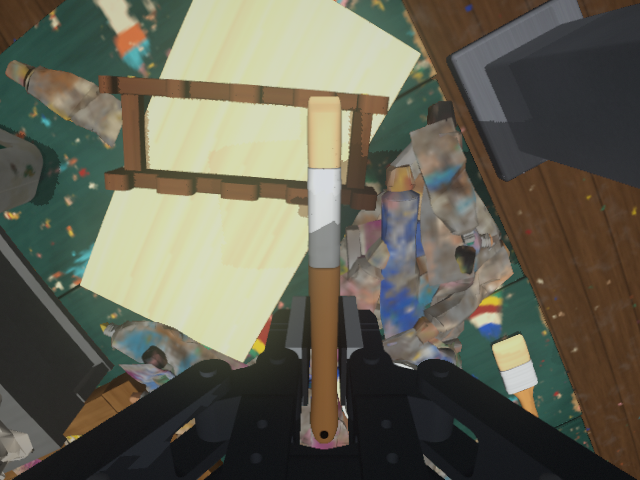

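Head-side check: the rest spans about (100,85)–(387,104) on the upper rail and (107,180)–(376,200) on the lower. The brush is gripped straight. I'll crop to read the slots.

Run:
```python
from h import *
f=cv2.imread('pics/w3.png')[60:225,90:400]
f=cv2.convertScaleAbs(f,alpha=1.5,beta=10)
f=cv2.resize(f,(800,426),interpolation=cv2.INTER_CUBIC); cv2.imwrite('pics/r.png',f)
```

```text
(no output)
```

View pics/r.png

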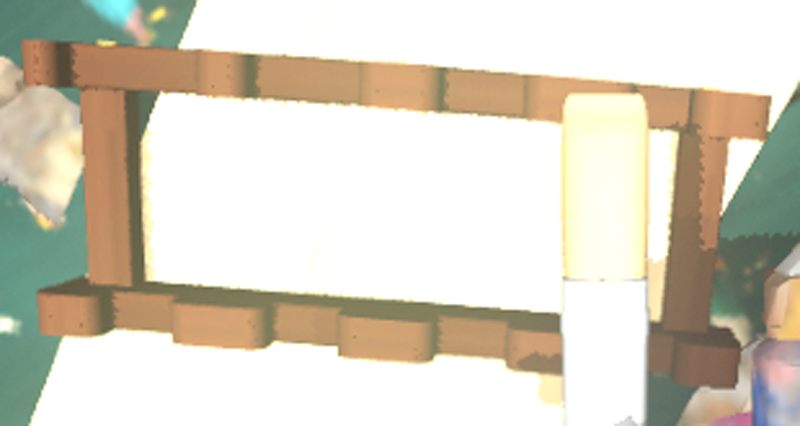

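Graded slots are on the upper (low-y) rail, widest at the left (far) end: wide (75–198) down to narrow (650–692) in the crop.

Run:
```python
from h import *
c=cam('wrist')
cr=np.array([(22,63),(770,117),(39,315),(739,366)],float); px=cr/2.581+[90,60]
for h in [0,.005,.01,.015,.02]:
    P=px2w(c,px,h+.035)[:,:2]; far=(P[0]+P[2])/2; near=(P[1]+P[3])/2
    y=P[0]-P[1]+P[2]-P[3]; x=P[0]+P[1]-P[2]-P[3]
    print(h,'len',np.linalg.norm(P[0]-P[1]).round(4),np.linalg.norm(P[2]-P[3]).round(4),'sep',np.linalg.norm(x/2).round(4),'ctr',P.mean(0).round(4),'yang',np.degrees(np.arctan2(y[1],y[0])).round(2),'xang',np.degrees(np.arctan2(x[1],x[0])).round(2))
# held brush in image: ends at z ~ TCP-0.012
print(px2w(c,[(324,434),(324,268),(324,97)],.2697-.012).round(4), tool()[0])
```

```text
0 len 0.2457 0.2451 sep 0.084 ctr [ 0.5619 -0.2447] yang -34.16 xang -124.24
0.005 len 0.2422 0.2417 sep 0.0828 ctr [ 0.5607 -0.2447] yang -34.16 xang -124.24
0.01 len 0.2388 0.2383 sep 0.0817 ctr [ 0.5596 -0.2447] yang -34.16 xang -124.24
0.015 len 0.2354 0.2349 sep 0.0805 ctr [ 0.5584 -0.2447] yang -34.16 xang -124.24
0.02 len 0.2319 0.2314 sep 0.0793 ctr [ 0.5573 -0.2446] yang -34.16 xang -124.24
[[ 0.5464 -0.1256  0.2577]
 [ 0.5085 -0.1923  0.2577]
 [ 0.4799 -0.2427  0.2577]] [ 0.52037666 -0.16996588  0.26983613]
```

```bash
cat >> h.py <<'E'
CTR=np.array([.5586,-.2447]); XA=-124.2; H=.0145
def home(y,back=.002):
    a=np.radians(XA); ux=np.array([np.cos(a),np.sin(a)]); uy=np.array([-ux[1],ux[0]]); return CTR+y*uy-back*ux
E
python3 -c "
from h import *
print(home(-.084),go([*home(-.084),.11],XA))"
```

```text
[ 0.4902494  -0.19583084] (array([ 37.6,  13.6, 159.8]), np.float64(4.6))
```

```bash
python3 -m jog '[{"dx":0.02,"dy":0.007,"dz":0.03,"yaw":2.5},{"dx":0.038,"dy":0.0136,"dz":0.07,"yaw":4.6},{"dx":0.038,"dy":0.0136,"dz":0.12,"yaw":4.6},{"dx":0.038,"dy":0.0136,"dz":0.15,"yaw":4.6},{"dx":0.038,"dy":0.0136,"dz":0.16,"yaw":4.6},{"dx":0.038,"dy":0.0136,"dz":0.16,"yaw":4.6},{"dx":0.038,"dy":0.0136,"dz":0.16,"yaw":4.6}]'
python3 -c "
from h import *
save(cam('wrist'),'w4.png'); p,M,s=tool(); print(p,M[:,0],s['gripper_width'],s['wrist_force'])"
```

```text
t: 6.12
ee_pos: [0.4908, -0.1963, 0.1111]
ee_rot: [-0.468, 0.884, -0.001, 0.002]
wrist_force: [-0.3, 0.7, 0.1]
gripper_width: 0.0105
[ 0.49076535 -0.19635207  0.11100454] [-0.56143174 -0.8275211  -0.00179468] 0.01017705143565476 [ 0.32222194  0.13945537 -0.42315905]
```

View pics/w4.png

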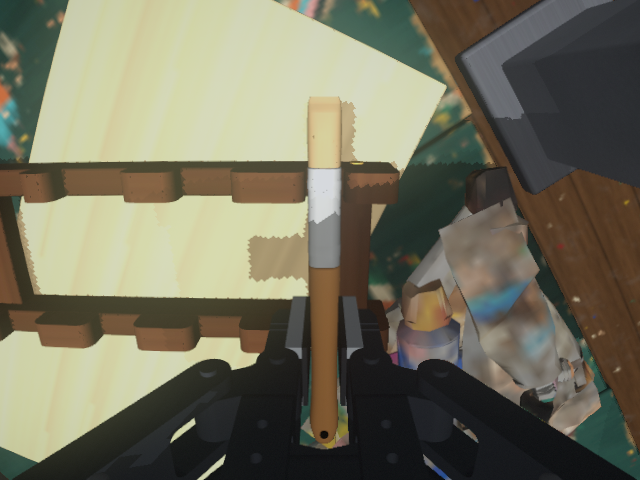

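Close view: head-rail tooth left edges at (232,185), (124,185) and (22,185), right end at (397,185). Handle-rail tooth left edges at (240,332), (134,333) and (37,330).

Run:
```python
from h import *
c=cam('wrist'); g=cv2.cvtColor(c['frame'],cv2.COLOR_RGB2GRAY).astype(int)
pts=[(22,185,61.5,40),(124,185,10.5,40),(232,185,-41,40),(397,183,-118,40),(37,330,72,-40),(134,333,16,-40),(240,332,-40,-40)]
a=np.radians(XA); ux=np.array([np.cos(a),np.sin(a)]); uy=np.array([-ux[1],ux[0]])
for h in (.012,.0145,.017):
    P=px2w(c,[p[:2] for p in pts],h+.035)[:,:2]; m=np.array([(p[3],p[2]) for p in pts])/1000
    # rigid+scale fit
    z=P[:,0]+1j*P[:,1]; w=m[:,0]+1j*m[:,1]; wm=w.mean(); k=((z-z.mean())*(w-wm).conj()).sum()/(abs(w-wm)**2).sum()
    o=z.mean()-k*wm; r=z-(o+k*w)
    print(h,'scale',abs(k).round(4),'xang',np.degrees(np.angle(k)).round(2),'ctr',o.round(4),'res mm',(abs(r)*1000).round(1))
# held brush lateral centre
P=px2w(c,[(325,168),(324,268)],tool()[0][2]-.0127); p,M,s=tool()
print(((P-p)@M*1000).round(1))
print((np.c_[w2px(c,[[*(CTR+y*uy/1000+.04*ux),.0365] for y in(-84,-28,28,84)])]).round(0))
```

```text
0.012 scale 1.0079 xang -124.23 ctr (0.5591-0.2475j) res mm [0.2 1.3 1.2 0.7 1.1 0.8 1.6]
0.0145 scale 0.9944 xang -124.23 ctr (0.5575-0.2477j) res mm [0.1 1.3 1.2 0.7 1.1 0.8 1.6]
0.017 scale 0.9809 xang -124.23 ctr (0.556-0.2479j) res mm [0.1 1.2 1.1 0.7 1.1 0.8 1.6]
[[59.8 -0.  12.6]
 [24.  -0.3 12.7]]
[[327. 184.]
 [212. 184.]
 [102. 184.]
 [  2. 186.]]
```

```bash
sed -i 's/^CTR=.*/CTR=np.array([.558,-.247]); XA=-124.2; H=.0135/' h.py; python3 -c "
from h import *
print(go([*home(-.084),.0605],XA))"
```

```text
(array([ 2.1,  0. , 50.4]), np.float64(0.0))
```

```bash
python3 -m jog '[{"dx":0.002,"dy":0,"dz":0.01,"yaw":0},{"dx":0.002,"dy":0,"dz":0.025,"yaw":0},{"dx":0.002,"dy":0,"dz":0.038,"yaw":0},{"dx":0.002,"dy":0,"dz":0.046,"yaw":0},{"dx":0.002,"dy":0,"dz":0.050,"yaw":0},{"dx":0.002,"dy":0,"dz":0.050,"yaw":0}]'
```

```text
t: 6.98
ee_pos: [0.491, -0.1989, 0.0626]
ee_rot: [-0.468, 0.884, -0.003, 0.003]
wrist_force: [-2.8, 2.6, 28.6]
gripper_width: 0.0105
```

```bash
python3 -m jog '[{"dx":0,"dy":0,"dz":-0.001,"yaw":0},{"dx":0,"dy":0,"dz":-0.001,"yaw":0},{"dx":0,"dy":0,"dz":-0.001,"yaw":0},{"dx":0,"dy":0,"dz":-0.001,"yaw":0},{"dx":0,"dy":0,"dz":-0.001,"yaw":0}]' 0.03
python3 -m jog '[{"dx":0,"dy":0,"dz":-0.02,"yaw":0},{"dx":0,"dy":0,"dz":-0.06,"yaw":0},{"dx":0,"dy":0,"dz":-0.12,"yaw":0},{"dx":0,"dy":0,"dz":-0.12,"yaw":0}]'
python3 -c "
from h import *
save(cam('wrist'),'w5.png'); p,M,s=tool(); print(p,M[:,0],s['gripper_width'],s['wrist_force'])"
```

```text
t: 7.6
ee_pos: [0.4909, -0.1988, 0.0635]
ee_rot: [-0.468, 0.884, -0.003, 0.002]
wrist_force: [0.0, -0.4, -0.1]
gripper_width: 0.0304
t: 8.1
ee_pos: [0.4917, -0.1994, 0.1874]
ee_rot: [-0.468, 0.884, -0.005, 0.004]
wrist_force: [0.1, 0.9, 0.8]
gripper_width: 0.0302
[ 0.49088385 -0.19898493  0.18509095] [-0.5614712  -0.82749364 -0.00208905] 0.030161199961139445 [ 0.09176443  0.59923804 -0.55563897]
```

View pics/w5.png

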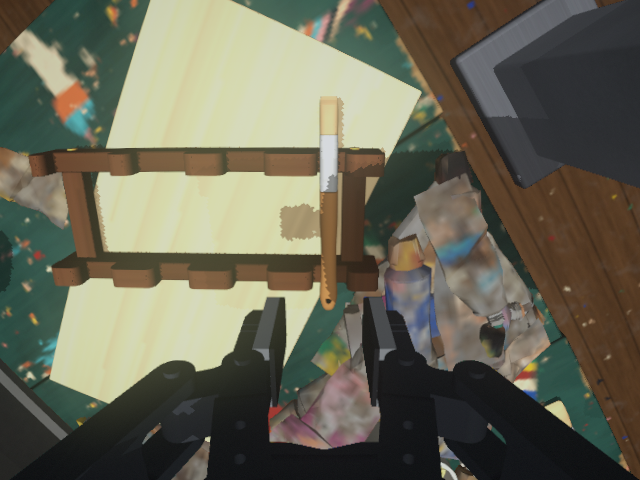

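C is seated: the ferrule's middle (row 163) sits on the rail (rows 148–175). Next is brush_20.

```bash
python3 -c "
from h import *
print(go([.5225,.369,.25],-92.6),go([.5225,.369,.0255],-92.6))"
```

```text
(array([-487.9,  292.1,  -66.9]), np.float64(-31.6)) (array([-487.4,  294.4,  157.6]), np.float64(-31.6))
```

```bash
python3 -m jog '[{"dx":-0.03,"dy":0.018,"dz":-0.04,"yaw":-2},{"dx":-0.08,"dy":0.048,"dz":-0.065,"yaw":-5},{"dx":-0.13,"dy":0.078,"dz":-0.067,"yaw":-8},{"dx":-0.18,"dy":0.108,"dz":-0.067,"yaw":-11},{"dx":-0.23,"dy":0.138,"dz":-0.067,"yaw":-15},{"dx":-0.28,"dy":0.168,"dz":-0.067,"yaw":-18},{"dx":-0.33,"dy":0.198,"dz":-0.067,"yaw":-21},{"dx":-0.38,"dy":0.228,"dz":-0.067,"yaw":-24},{"dx":-0.43,"dy":0.258,"dz":-0.067,"yaw":-28},{"dx":-0.475,"dy":0.285,"dz":-0.04,"yaw":-31.6},{"dx":-0.488,"dy":0.293,"dz":0.01,"yaw":-31.6},{"dx":-0.4875,"dy":0.294,"dz":0.06,"yaw":-31.6},{"dx":-0.4875,"dy":0.294,"dz":0.1,"yaw":-31.6},{"dx":-0.4875,"dy":0.294,"dz":0.13,"yaw":-31.6},{"dx":-0.4875,"dy":0.294,"dz":0.13,"yaw":-31.6},{"dx":-0.4875,"dy":0.294,"dz":0.13,"yaw":-31.6}]' 0.045
python3 -c "
from h import *
p,M,s=tool(); print(p)
c=cam('wrist'); save(c,'w6.png'); print(go([.5225,.369,.0255],-92.6)); print(w2px(c,[p+.022*M[:,0]-[0,0,p[2]-.012]]))"
```

```text
t: 10.15
ee_pos: [0.5228, 0.3691, 0.0538]
ee_rot: [-0.691, 0.723, -0.005, 0.002]
wrist_force: [0.8, 0.4, 0.8]
gripper_width: 0.0451
[0.52279511 0.36908103 0.05375718]
(array([ 0.2,  0.9, 28.7]), np.float64(0.0))
[[325.06752835 246.22281601]]
```

View pics/w6.png

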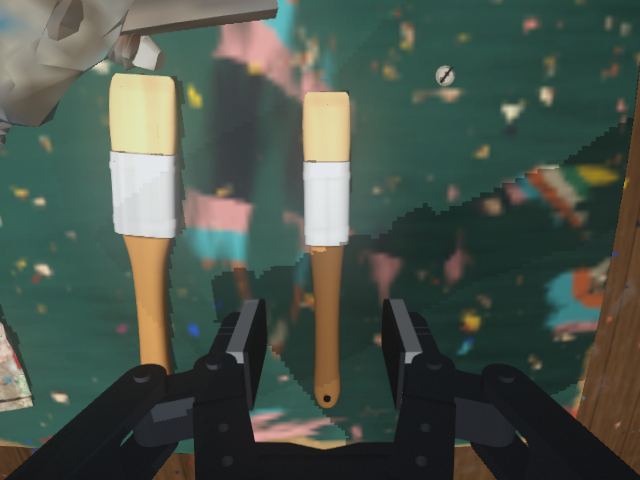

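Jaws straddle the brush. Its ferrule back is at (327,246), where (325,246) was predicted. Descend and grip.

```bash
python3 -m jog '[{"dx":0,"dy":0.001,"dz":0.018,"yaw":0},{"dx":0,"dy":0.001,"dz":0.028,"yaw":0},{"dx":0,"dy":0.001,"dz":0.028,"yaw":0}]'
python3 -m jog '[{"dx":0,"dy":0,"dz":0,"yaw":0},{"dx":0,"dy":0,"dz":0,"yaw":0},{"dx":0,"dy":0,"dz":0,"yaw":0},{"dx":0,"dy":0,"dz":0,"yaw":0},{"dx":0,"dy":0,"dz":0,"yaw":0}]' 0.0 40
python3 -c "
from h import *
p,M,s=tool(); print(p,go([*home(-.028,.001),.12],XA))"
```

```text
t: 10.58
ee_pos: [0.5223, 0.3691, 0.0262]
ee_rot: [-0.691, 0.723, -0.005, 0.003]
wrist_force: [-0.5, -0.2, -0.1]
gripper_width: 0.045
t: 11.2
ee_pos: [0.5227, 0.3693, 0.027]
ee_rot: [-0.691, 0.723, -0.005, 0.003]
wrist_force: [-0.6, -0.7, 6.2]
gripper_width: 0.0115
[0.52265002 0.36928378 0.02696643] (array([598.8, -40.6, -91.1]), np.float64(31.6))
```

```bash
python3 -m jog '[{"dx":0,"dy":0,"dz":-0.03,"yaw":0},{"dx":0,"dy":0,"dz":-0.085,"yaw":0},{"dx":0,"dy":0,"dz":-0.14,"yaw":0},{"dx":0.015,"dy":-0.001,"dz":-0.2,"yaw":0},{"dx":0.06,"dy":-0.004,"dz":-0.223,"yaw":3},{"dx":0.12,"dy":-0.008,"dz":-0.223,"yaw":7},{"dx":0.18,"dy":-0.012,"dz":-0.223,"yaw":10},{"dx":0.24,"dy":-0.016,"dz":-0.223,"yaw":13},{"dx":0.3,"dy":-0.02,"dz":-0.223,"yaw":17},{"dx":0.36,"dy":-0.024,"dz":-0.223,"yaw":20},{"dx":0.42,"dy":-0.028,"dz":-0.223,"yaw":23},{"dx":0.48,"dy":-0.032,"dz":-0.223,"yaw":27},{"dx":0.54,"dy":-0.036,"dz":-0.223,"yaw":31.6},{"dx":0.59,"dy":-0.04,"dz":-0.2,"yaw":31.6},{"dx":0.599,"dy":-0.041,"dz":-0.15,"yaw":31.6},{"dx":0.599,"dy":-0.041,"dz":-0.11,"yaw":31.6},{"dx":0.599,"dy":-0.041,"dz":-0.091,"yaw":31.6},{"dx":0.599,"dy":-0.041,"dz":-0.091,"yaw":31.6},{"dx":0.599,"dy":-0.041,"dz":-0.091,"yaw":31.6}]'
python3 - <<'E'
from h import *
c=cam('wrist'); save(c,'w7.png'); p,M,s=tool(); print(p,s['gripper_width'],go([*home(-.028,.001),.06],XA))
E
```

```text
t: 13.58
ee_pos: [0.5363, -0.2309, 0.121]
ee_rot: [-0.468, 0.884, -0.005, 0.005]
wrist_force: [0.1, 0.4, 0.3]
gripper_width: 0.0114
[ 0.53636394 -0.23094597  0.12119379] 0.011394004321810317 (array([ 0.4,  1.9, 61.2]), np.float64(0.0))
```

View pics/w7.png

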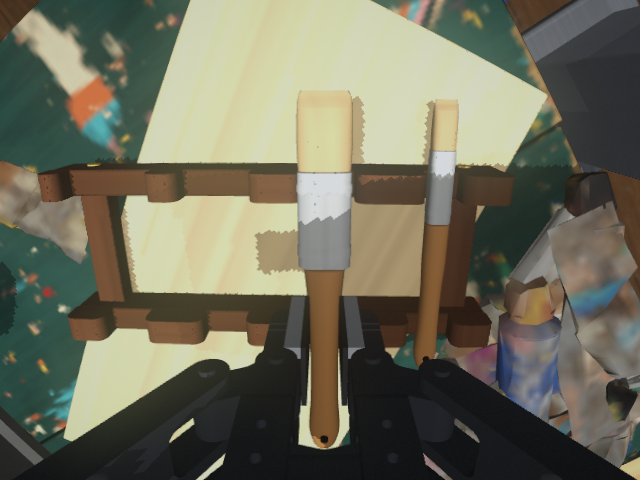

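Brush_20 hovers over slot 2. The ferrule runs (324,172)–(324,269). Head-rail tooth edges are at (40,185), (148,187), (250,188) and (513,190).

```bash
cat >> h.py <<'E'
def fitrest(c,pts,h=None):
    h=H if h is None else h
    P=px2w(c,[p[:2] for p in pts],h+.035)[:,:2]; m=np.array([(p[3],p[2]) for p in pts])/1000
    z=P[:,0]+1j*P[:,1]; w=m[:,0]+1j*m[:,1]; wm=w.mean(); k=((z-z.mean())*(w-wm).conj()).sum()/(abs(w-wm)**2).sum()
    o=z.mean()-k*wm; r=z-(o+k*w); print(h,'scale',abs(k).round(4),'xang',np.degrees(np.angle(k)).round(2),'ctr',o.round(4),'res mm',(abs(r)*1000).round(1))
E
python3 - <<'E'
from h import *
c=cam('wrist'); p,M,s=tool()
fitrest(c,[(40,185,118,40),(148,187,61.5,40),(250,188,10.5,40),(513,190,-118,40),(70,322,118,-40),(148,327,72,-40),(248,328,16,-40)])
fitrest(c,[(40,185,118,40),(148,187,61.5,40),(250,188,10.5,40),(513,190,-118,40),(70,322,118,-40),(148,327,72,-40),(248,328,16,-40)],.0155)
print(((px2w(c,[(325,172),(324,269)],p[2]-.015)-p)@M*1000).round(1))
E
```

```text
0.0135 scale 1.0001 xang -124.71 ctr (0.5584-0.2468j) res mm [0.9 0.9 1.  0.2 0.9 0.3 1.2]
0.0155 scale 0.9898 xang -124.71 ctr (0.5576-0.2473j) res mm [0.9 0.9 1.  0.2 0.9 0.3 1.1]
[[58.2  0.1 14.8]
 [22.8 -0.2 14.9]]
```

```bash
python3 -m jog '[{"dx":0,"dy":0.002,"dz":0.015,"yaw":0},{"dx":0,"dy":0.002,"dz":0.035,"yaw":0},{"dx":0,"dy":0.002,"dz":0.049,"yaw":0},{"dx":0,"dy":0.002,"dz":0.056,"yaw":0},{"dx":0,"dy":0.002,"dz":0.057,"yaw":0},{"dx":0,"dy":0.002,"dz":0.057,"yaw":0}]'
```

```text
t: 14.42
ee_pos: [0.5364, -0.2306, 0.0659]
ee_rot: [-0.468, 0.884, -0.006, 0.006]
wrist_force: [-2.6, 1.2, 16.0]
gripper_width: 0.0113
```

```bash
python3 -m jog '[{"dx":0,"dy":0,"dz":-0.001,"yaw":0},{"dx":0,"dy":0,"dz":-0.001,"yaw":0},{"dx":0,"dy":0,"dz":-0.001,"yaw":0},{"dx":0,"dy":0,"dz":-0.001,"yaw":0},{"dx":0,"dy":0,"dz":-0.001,"yaw":0}]' 0.03
python3 -m jog '[{"dx":0,"dy":0,"dz":-0.02,"yaw":0},{"dx":0,"dy":0,"dz":-0.06,"yaw":0},{"dx":0,"dy":0,"dz":-0.12,"yaw":0},{"dx":0,"dy":0,"dz":-0.12,"yaw":0}]'
python3 -c "
from h import *
save(cam('wrist'),'w8.png'); p,M,s=tool(); print(p,s['gripper_width'])
print(go([.604,.361,.25],-98.2),go([.604,.361,.027],-98.2))"
```

```text
t: 15.05
ee_pos: [0.5364, -0.2306, 0.0668]
ee_rot: [-0.468, 0.884, -0.006, 0.006]
wrist_force: [-0.2, 0.4, 0.3]
gripper_width: 0.0298
t: 15.55
ee_pos: [0.5361, -0.2308, 0.1909]
ee_rot: [-0.468, 0.883, -0.009, 0.007]
wrist_force: [-0.0, -0.6, -0.2]
gripper_width: 0.0301
[ 0.53525158 -0.23034564  0.18845457] 0.02995681885552653
(array([-528.3,  273.8,  -64.6]), np.float64(-25.9)) (array([-527.3,  278.1,  158.4]), np.float64(-25.9))
```

View pics/w8.png

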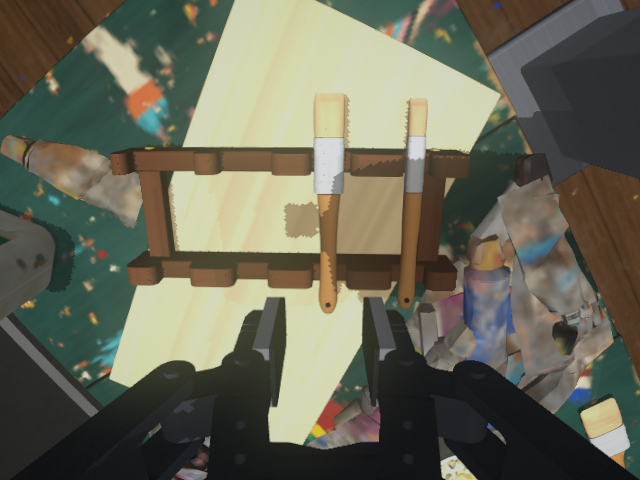

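Brush_20 is seated: ferrule middle at row 165, rail at rows 150–175. Next is brush_29.

```bash
python3 -m jog '[{"dx":-0.03,"dy":0.015,"dz":-0.04,"yaw":-2},{"dx":-0.08,"dy":0.041,"dz":-0.065,"yaw":-5},{"dx":-0.13,"dy":0.067,"dz":-0.065,"yaw":-8},{"dx":-0.18,"dy":0.093,"dz":-0.065,"yaw":-11},{"dx":-0.23,"dy":0.119,"dz":-0.065,"yaw":-14},{"dx":-0.28,"dy":0.145,"dz":-0.065,"yaw":-17},{"dx":-0.33,"dy":0.171,"dz":-0.065,"yaw":-20},{"dx":-0.38,"dy":0.197,"dz":-0.065,"yaw":-23},{"dx":-0.43,"dy":0.223,"dz":-0.065,"yaw":-25.9},{"dx":-0.48,"dy":0.25,"dz":-0.065,"yaw":-25.9},{"dx":-0.52,"dy":0.273,"dz":-0.04,"yaw":-25.9},{"dx":-0.528,"dy":0.276,"dz":0.01,"yaw":-25.9},{"dx":-0.5275,"dy":0.278,"dz":0.06,"yaw":-25.9},{"dx":-0.5275,"dy":0.278,"dz":0.1,"yaw":-25.9},{"dx":-0.5275,"dy":0.278,"dz":0.13,"yaw":-25.9},{"dx":-0.5275,"dy":0.278,"dz":0.13,"yaw":-25.9},{"dx":-0.5275,"dy":0.278,"dz":0.13,"yaw":-25.9}]' 0.045
cat > edge.py <<'E'
from h import *
import sys
c=cam('wrist'); save(c,sys.argv[1]); p,M,s=tool(); f=c['frame']; hsv=cv2.cvtColor(f,cv2.COLOR_RGB2HSV)
m=cv2.inRange(hsv,(0,0,90),(179,50,255)); m[:, :230]=0; m[:,430:]=0; m[320:]=0
n,l,st,ce=cv2.connectedComponentsWithStats(cv2.morphologyEx(m,cv2.MORPH_OPEN,np.ones((7,7))))
i=1+np.argmax(st[1:,4]); x,y,w,h,a=st[i]; print('ferrule box',x,y,w,h,a)
Q=px2w(c,[(x+w/2,y),(x+w/2,y+h),(x,y+h/2),(x+w,y+h/2)],.012)
print('front,back,left,right in tool mm',((Q-p)@M*1000).round(1).tolist()); print(p,M[2])
r=cv2.minAreaRect(cv2.findContours((l==i).astype(np.uint8),0,1)[0][0]); print('rect',r)
E
python3 edge.py w9.png
```

```text
t: 17.73
ee_pos: [0.6039, 0.3614, 0.0561]
ee_rot: [-0.654, 0.756, -0.009, 0.005]
wrist_force: [0.1, 0.7, 0.8]
gripper_width: 0.0451
ferrule box 230 0 200 139 12900
front,back,left,right in tool mm [[117.7, 2.4, 45.0], [66.7, 2.6, 44.8], [93.3, -36.0, 45.7], [93.3, 40.8, 44.1]]
[0.60426873 0.36157788 0.05659017] [ 0.00377587 -0.02065907 -0.99977945]
rect ((329.5, 69.0), (138.0, 199.0), 90.0)
```

```bash
sed -i 's/m\[320:\]=0/m[320:]=0; m[:150]=0/' edge.py; python3 edge.py w10.png
```

```text
ferrule box 290 150 105 105 7615
front,back,left,right in tool mm [[62.1, 7.4, 44.8], [16.8, 8.1, 44.6], [40.2, -14.2, 45.2], [40.5, 29.7, 44.3]]
[0.60432904 0.36159072 0.05672953] [ 0.00356815 -0.02092435 -0.99977469]
rect ((342.0, 202.0), (104.0, 104.0), 90.0)
```

View pics/w10.png

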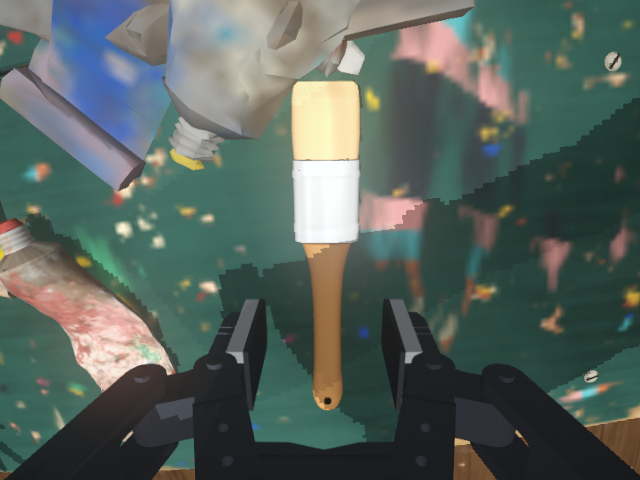

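Well aligned: the ferrule back is at (326,243) and the jaws straddle the handle. Descend and grip.

```bash
python3 -m jog '[{"dx":0.001,"dy":0.001,"dz":0.018,"yaw":0},{"dx":0.001,"dy":0.001,"dz":0.0285,"yaw":0},{"dx":0.001,"dy":0.001,"dz":0.0285,"yaw":0}]'
python3 -m jog '[{"dx":0,"dy":0,"dz":0,"yaw":0},{"dx":0,"dy":0,"dz":0,"yaw":0},{"dx":0,"dy":0,"dz":0,"yaw":0},{"dx":0,"dy":0,"dz":0,"yaw":0},{"dx":0,"dy":0,"dz":0,"yaw":0}]' 0.0 40
python3 -c "
from h import *
p,M,s=tool(); print(p,M[2],go([*home(.028,.001),.25],XA),go([*home(.028,.001),.12],XA))"
```

```text
t: 18.2
ee_pos: [0.6036, 0.3604, 0.028]
ee_rot: [-0.654, 0.756, -0.009, 0.005]
wrist_force: [-0.0, 0.3, 0.7]
gripper_width: 0.0452
t: 18.82
ee_pos: [0.6039, 0.3606, 0.0288]
ee_rot: [-0.654, 0.756, -0.009, 0.006]
wrist_force: [-0.8, 0.1, 6.1]
gripper_width: 0.0127
[0.60388846 0.36061874 0.02877779] [ 0.00335635 -0.02124069 -0.99976876] (array([ 620. ,  -72. , -217.7]), np.float64(26.0)) (array([619.6, -69.2, -87.7]), np.float64(26.0))
```

```bash
python3 -m jog '[{"dx":0,"dy":0,"dz":-0.03,"yaw":0},{"dx":0,"dy":-0.001,"dz":-0.085,"yaw":0},{"dx":0,"dy":-0.003,"dz":-0.14,"yaw":0},{"dx":0.015,"dy":-0.004,"dz":-0.195,"yaw":0},{"dx":0.06,"dy":-0.01,"dz":-0.217,"yaw":3},{"dx":0.12,"dy":-0.017,"dz":-0.217,"yaw":6},{"dx":0.18,"dy":-0.024,"dz":-0.217,"yaw":9},{"dx":0.24,"dy":-0.031,"dz":-0.217,"yaw":12},{"dx":0.3,"dy":-0.038,"dz":-0.217,"yaw":15},{"dx":0.36,"dy":-0.044,"dz":-0.217,"yaw":18},{"dx":0.42,"dy":-0.05,"dz":-0.217,"yaw":20},{"dx":0.48,"dy":-0.057,"dz":-0.217,"yaw":23},{"dx":0.54,"dy":-0.063,"dz":-0.217,"yaw":26},{"dx":0.6,"dy":-0.07,"dz":-0.2,"yaw":26},{"dx":0.62,"dy":-0.07,"dz":-0.15,"yaw":26},{"dx":0.6195,"dy":-0.069,"dz":-0.11,"yaw":26},{"dx":0.6195,"dy":-0.069,"dz":-0.088,"yaw":26},{"dx":0.6195,"dy":-0.069,"dz":-0.088,"yaw":26},{"dx":0.6195,"dy":-0.069,"dz":-0.088,"yaw":26}]'
python3 - <<'E'
from h import *
c=cam('wrist'); save(c,'w11.png'); p,M,s=tool(); print(p,s['gripper_width'],M[2],go([*home(.028,.001),.068],XA))
# held ferrule back edge: scan column 325
f=c['frame']; hsv=cv2.cvtColor(f,cv2.COLOR_RGB2HSV)
S=hsv[:,315:335,1].mean(1).astype(int); print([ (r,S[r]) for r in range(150,310,6)])
r=200; print('sat row200',hsv[195:205,240:400:4,1].mean(0).astype(int).tolist())
E
```

```text
t: 21.2
ee_pos: [0.582, -0.262, 0.1215]
ee_rot: [-0.468, 0.884, -0.008, 0.008]
wrist_force: [0.5, -0.3, -0.1]
gripper_width: 0.0122
[ 0.58209129 -0.26206161  0.12170896] 0.012396121240203287 [-0.00635402 -0.02254494 -0.99972564] (array([ 0.4,  1.6, 53.7]), np.float64(-0.0))
[(150, np.int64(57)), (156, np.int64(56)), (162, np.int64(55)), (168, np.int64(54)), (174, np.int64(68)), (180, np.int64(7)), (186, np.int64(5)), (192, np.int64(6)), (198, np.int64(7)), (204, np.int64(7)), (210, np.int64(6)), (216, np.int64(4)), (222, np.int64(3)), (228, np.int64(3)), (234, np.int64(4)), (240, np.int64(4)), (246, np.int64(3)), (252, np.int64(3)), (258, np.int64(3)), (264, np.int64(2)), (270, np.int64(74)), (276, np.int64(138)), (282, np.int64(140)), (288, np.int64(143)), (294, np.int64(144)), (300, np.int64(146)), (306, np.int64(147))]
sat row200 [49, 51, 52, 56, 65, 83, 95, 99, 100, 100, 99, 94, 80, 3, 3, 3, 5, 7, 6, 5, 7, 7, 8, 8, 8, 8, 7, 3, 2, 3, 3, 63, 80, 86, 92, 94, 95, 97, 99, 100]
```

```bash
python3 -m jog '[{"dx":0,"dy":0.002,"dz":0.015,"yaw":0},{"dx":0,"dy":0.002,"dz":0.033,"yaw":0},{"dx":0,"dy":0.002,"dz":0.046,"yaw":0},{"dx":0,"dy":0.002,"dz":0.053,"yaw":0},{"dx":0,"dy":0.002,"dz":0.0545,"yaw":0},{"dx":0,"dy":0.002,"dz":0.0545,"yaw":0}]'
```

```text
t: 22.0
ee_pos: [0.5823, -0.261, 0.0684]
ee_rot: [-0.468, 0.884, -0.009, 0.009]
wrist_force: [-1.3, 6.2, 14.5]
gripper_width: 0.0123
```

```bash
python3 -m jog '[{"dx":0,"dy":0,"dz":-0.001,"yaw":0},{"dx":0,"dy":0,"dz":-0.001,"yaw":0},{"dx":0,"dy":0,"dz":-0.001,"yaw":0},{"dx":0,"dy":0,"dz":-0.001,"yaw":0},{"dx":0,"dy":0,"dz":-0.001,"yaw":0}]' 0.03
python3 -m jog '[{"dx":0,"dy":0,"dz":-0.02,"yaw":0},{"dx":0,"dy":0,"dz":-0.06,"yaw":0},{"dx":0,"dy":0,"dz":-0.12,"yaw":0},{"dx":0,"dy":0,"dz":-0.12,"yaw":0},{"dx":0,"dy":0,"dz":-0.12,"yaw":0}]'
cat > chk.py <<'E'
from h import *
import sys
c=cam('wrist'); save(c,sys.argv[1]); p,M,s=tool(); print(p,M[2].round(4))
hsv=cv2.cvtColor(c['frame'],cv2.COLOR_RGB2HSV); m=cv2.inRange(hsv,(0,0,70),(179,35,255))
m=cv2.morphologyEx(m,cv2.MORPH_OPEN,np.ones((3,3)))
a=np.radians(XA); ux=np.array([np.cos(a),np.sin(a)]); uy=np.array([-ux[1],ux[0]])
for k in cv2.findContours(m,0,cv2.CHAIN_APPROX_NONE)[0]:
    if cv2.contourArea(k)<150: continue
    P=(px2w(c,k.reshape(-1,2),H+.022+.012)[:,:2]-CTR)*1000; q=np.c_[P@ux,P@uy]; lo,hi=q.min(0),q.max(0)
    if np.all(np.abs((lo+hi)/2)<[80,130]): print('ferrule x',lo[0].round(1),hi[0].round(1),'y',lo[1].round(1),hi[1].round(1),'mid',((lo+hi)/2).round(1))
E
python3 chk.py w12.png
```

```text
t: 22.62
ee_pos: [0.5822, -0.261, 0.0693]
ee_rot: [-0.468, 0.884, -0.009, 0.009]
wrist_force: [0.3, -0.7, 0.3]
gripper_width: 0.0297
t: 23.25
ee_pos: [0.5792, -0.2601, 0.1889]
ee_rot: [-0.468, 0.884, -0.009, 0.009]
wrist_force: [-0.6, -0.3, 0.1]
gripper_width: 0.0305
[ 0.57891601 -0.25989706  0.18823424] [-0.0074 -0.0226 -0.9997]
ferrule x -83.8 -63.6 y -44.1 -30.7 mid [-73.7 -37.4]
ferrule x 17.8 53.5 y 13.9 43.1 mid [35.7 28.5]
ferrule x 19.6 55.9 y -36.8 -16.6 mid [ 37.8 -26.7]
ferrule x 21.0 57.3 y -88.9 -75.0 mid [ 39.1 -82. ]
```

Run:
```python
from h import *
c=cam('wrist'); f=c['frame'].astype(int); a=np.radians(XA); ux=np.array([np.cos(a),np.sin(a)]); uy=np.array([-ux[1],ux[0]])
for y,z in((0,.035),(-56,.035),(54,.035),(112,.035)):
    for s in (1,-1):
        xs=np.arange(24,58,1.5)*s; P=[[*(CTR+x/1000*ux+y/1000*uy),H+z] for x in xs]
        px=w2px(c,P).round().astype(int); ok=(px[:,0]>=0)&(px[:,0]<640)&(px[:,1]>=0)&(px[:,1]<480)
        print(y,s,[ (float(x),int(f[v,u].sum()//3)) for x,(u,v),o in zip(xs,px,ok) if o])
```

```text
0 1 [(24.0, 142), (25.5, 142), (27.0, 143), (28.5, 142), (30.0, 142), (31.5, 112), (33.0, 74), (34.5, 74), (36.0, 74), (37.5, 72), (39.0, 74), (40.5, 99), (42.0, 99), (43.5, 104), (45.0, 104), (46.5, 67), (48.0, 68), (49.5, 74), (51.0, 202), (52.5, 202), (54.0, 202), (55.5, 203), (57.0, 203)]
0 -1 [(-24.0, 44), (-25.5, 44), (-27.0, 44), (-28.5, 45), (-30.0, 46), (-31.5, 46), (-33.0, 47), (-34.5, 47), (-36.0, 60), (-37.5, 60), (-39.0, 60), (-40.5, 62), (-42.0, 61), (-43.5, 61), (-45.0, 60), (-46.5, 61), (-48.0, 63), (-49.5, 93), (-51.0, 138), (-52.5, 137), (-54.0, 129), (-55.5, 87), (-57.0, 88)]
-56 1 [(24.0, 139), (25.5, 140), (27.0, 140), (28.5, 141), (30.0, 142), (31.5, 109), (33.0, 67), (34.5, 66), (36.0, 67), (37.5, 67), (39.0, 68), (40.5, 69), (42.0, 69), (43.5, 70), (45.0, 70), (46.5, 61), (48.0, 62), (49.5, 62), (51.0, 198), (52.5, 198), (54.0, 201), (55.5, 203), (57.0, 204)]
-56 -1 [(-24.0, 39), (-25.5, 39), (-27.0, 38), (-28.5, 39), (-30.0, 39), (-31.5, 40), (-33.0, 40), (-34.5, 39), (-36.0, 51), (-37.5, 55), (-39.0, 56), (-40.5, 55), (-42.0, 55), (-43.5, 54), (-45.0, 55), (
[... 616 characters left out ...]
, (-48.0, 93), (-49.5, 157), (-51.0, 199), (-52.5, 197), (-54.0, 196), (-55.5, 195), (-57.0, 194)]
112 1 [(24.0, 133), (25.5, 129), (27.0, 130), (28.5, 132), (30.0, 125), (31.5, 124), (33.0, 79), (34.5, 79), (36.0, 83), (37.5, 87), (39.0, 85), (40.5, 85), (42.0, 84), (43.5, 85), (45.0, 87), (46.5, 69), (48.0, 42), (49.5, 70), (51.0, 71), (52.5, 71), (54.0, 71), (55.5, 71), (57.0, 71)]
112 -1 [(-24.0, 82), (-25.5, 70), (-27.0, 48), (-28.5, 47), (-30.0, 47), (-31.5, 48), (-33.0, 49), (-34.5, 62), (-36.0, 91), (-37.5, 91), (-39.0, 92), (-40.5, 93), (-42.0, 92), (-43.5, 92), (-45.0, 93), (-46.5, 93), (-48.0, 93), (-49.5, 191), (-51.0, 203), (-52.5, 203), (-54.0, 203), (-55.5, 204), (-57.0, 204)]
```

```bash
python3 -c "
from h import *
print(go([.438,.169,.25],-96.5),go([.438,.169,.13],-96.5))"
```

```text
(array([-275.9,  356.1,  -67.9]), np.float64(-27.7)) (array([-275. ,  358.8,   52.1]), np.float64(-27.7))
```

```bash
python3 -m jog '[{"dx":-0.02,"dy":0.026,"dz":-0.04,"yaw":-3},{"dx":-0.05,"dy":0.065,"dz":-0.067,"yaw":-6},{"dx":-0.085,"dy":0.11,"dz":-0.067,"yaw":-9},{"dx":-0.12,"dy":0.155,"dz":-0.067,"yaw":-13},{"dx":-0.155,"dy":0.2,"dz":-0.067,"yaw":-17},{"dx":-0.19,"dy":0.245,"dz":-0.067,"yaw":-21},{"dx":-0.225,"dy":0.29,"dz":-0.067,"yaw":-25},{"dx":-0.26,"dy":0.336,"dz":-0.06,"yaw":-27.7},{"dx":-0.275,"dy":0.357,"dz":-0.03,"yaw":-27.7},{"dx":-0.275,"dy":0.358,"dz":0.02,"yaw":-27.7},{"dx":-0.275,"dy":0.359,"dz":0.052,"yaw":-27.7},{"dx":-0.275,"dy":0.359,"dz":0.052,"yaw":-27.7},{"dx":-0.275,"dy":0.359,"dz":0.052,"yaw":-27.7}]' 0.045
cat > brush.py <<'E'
from h import *
import sys
c=cam('wrist'); save(c,sys.argv[1]); p,M,s=tool(); hsv=cv2.cvtColor(c['frame'],cv2.COLOR_RGB2HSV)
for nm,lo,hi,z in(('ferrule',(0,0,110),(179,40,255),.012),('handle',(8,130,80),(20,255,255),.010),('hair',(12,50,150),(28,130,255),.010)):
    m=cv2.morphologyEx(cv2.inRange(hsv,lo,hi),cv2.MORPH_OPEN,np.ones((5,5)))
    for k in cv2.findContours(m,0,cv2.CHAIN_APPROX_NONE)[0]:
        if cv2.contourArea(k)<800: continue
        Q=((px2w(c,k.reshape(-1,2),z)-p)@M*1000)[:,:2].astype(np.float32); (cx,cy),(w,h),an=cv2.minAreaRect(Q)
        if abs(cx)<120 and abs(cy)<60: print(nm,'px',k.reshape(-1,2).mean(0).round(),'tool mm ctr',round(cx,1),round(cy,1),'size',round(w,1),round(h,1),'ang',round(an,1))
print(p,M[2].round(4),'phi',np.degrees(np.arctan2(M[1,0],M[0,0])))
E
python3 brush.py w13.png
```

```text
t: 24.98
ee_pos: [0.4382, 0.1691, 0.1309]
ee_rot: [-0.666, 0.746, -0.01, 0.006]
wrist_force: [0.1, 0.3, -0.1]
gripper_width: 0.0446
ferrule px [327. 174.] tool mm ctr 38.0 2.5 size 37.4 35.8 ang 88.2
handle px [330. 265.] tool mm ctr -28.5 3.2 size 23.3 94.7 ang 89.6
hair px [327. 120.] tool mm ctr 69.9 1.6 size 37.0 28.5 ang 87.3
[0.43849952 0.1691181  0.13120282] [ 0.0033 -0.0242 -0.9997] phi -96.52904612345421
```

```bash
python3 -m jog '[{"dx":-0.002,"dy":0.003,"dz":0.03,"yaw":-1},{"dx":-0.002,"dy":0.003,"dz":0.07,"yaw":-1},{"dx":-0.002,"dy":0.003,"dz":0.094,"yaw":-1},{"dx":-0.002,"dy":0.003,"dz":0.1025,"yaw":-1},{"dx":-0.002,"dy":0.003,"dz":0.1025,"yaw":-1}]'
python3 -m jog '[{"dx":0,"dy":0,"dz":0,"yaw":0},{"dx":0,"dy":0,"dz":0,"yaw":0},{"dx":0,"dy":0,"dz":0,"yaw":0},{"dx":0,"dy":0,"dz":0,"yaw":0},{"dx":0,"dy":0,"dz":0,"yaw":0}]' 0.0 40
python3 -c "
from h import *
p,M,s=tool(); print(p,M[2],go([*home(.084,-.001),.25],XA),go([*home(.084,-.001),.12],XA))"
```

```text
t: 25.65
ee_pos: [0.4387, 0.1709, 0.0293]
ee_rot: [-0.672, 0.74, -0.01, 0.007]
wrist_force: [-0.6, -0.3, 0.7]
gripper_width: 0.0448
t: 26.28
ee_pos: [0.4393, 0.1711, 0.0303]
ee_rot: [-0.672, 0.74, -0.011, 0.008]
wrist_force: [-2.0, -0.5, 9.5]
gripper_width: 0.0131
[0.43932076 0.17106465 0.03034596] [ 0.00292865 -0.02656681 -0.99964275] (array([ 446.5, -237.4, -212.1]), np.float64(28.7)) (array([ 446.1, -233.9,  -82.2]), np.float64(28.7))
```

```bash
python3 -m jog '[{"dx":0,"dy":0,"dz":-0.03,"yaw":0},{"dx":0,"dy":0,"dz":-0.085,"yaw":0},{"dx":0,"dy":-0.001,"dz":-0.14,"yaw":0},{"dx":0.01,"dy":-0.006,"dz":-0.19,"yaw":0},{"dx":0.04,"dy":-0.022,"dz":-0.212,"yaw":3},{"dx":0.09,"dy":-0.048,"dz":-0.212,"yaw":7},{"dx":0.14,"dy":-0.075,"dz":-0.212,"yaw":10},{"dx":0.19,"dy":-0.101,"dz":-0.212,"yaw":13},{"dx":0.24,"dy":-0.128,"dz":-0.212,"yaw":16},{"dx":0.29,"dy":-0.154,"dz":-0.212,"yaw":20},{"dx":0.34,"dy":-0.181,"dz":-0.212,"yaw":23},{"dx":0.39,"dy":-0.207,"dz":-0.212,"yaw":26},{"dx":0.435,"dy":-0.231,"dz":-0.2,"yaw":28.7},{"dx":0.446,"dy":-0.236,"dz":-0.16,"yaw":28.7},{"dx":0.446,"dy":-0.235,"dz":-0.11,"yaw":28.7},{"dx":0.446,"dy":-0.234,"dz":-0.082,"yaw":28.7},{"dx":0.446,"dy":-0.234,"dz":-0.082,"yaw":28.7},{"dx":0.446,"dy":-0.234,"dz":-0.082,"yaw":28.7}]'
python3 - <<'E'
from h import *
c=cam('wrist'); save(c,'w14.png'); p,M,s=tool(); print(p,s['gripper_width'],M[2],go([*home(.084,-.001),.07],XA))
hsv=cv2.cvtColor(c['frame'],cv2.COLOR_RGB2HSV); S=hsv[:,315:335,1].mean(1)
rows=np.where(S[100:320]<30)[0]+100; print('ferrule rows',rows.min(),rows.max())
T=hsv[215:225,200:450,1].mean(0); col=np.where(T<30)[0]+200; print('cols',col.min(),col.max())
print(((px2w(c,[(325,rows.min()),(325,rows.max()),(col.min(),220),(col.max(),220)],p[2]-.018)-p)@M*1000).round(1))
E
```

```text
t: 28.52
ee_pos: [0.6276, -0.2953, 0.1217]
ee_rot: [-0.468, 0.884, -0.009, 0.011]
wrist_force: [0.1, 0.4, 0.5]
gripper_width: -0.0001
[ 0.62776984 -0.29534929  0.12187127] -0.0004070438960218025 [-0.01031756 -0.02739449 -0.99957145] (array([ 0.8,  2.3, 51.8]), np.float64(-0.0))
ferrule rows 297 319
cols 412 449
[[10.1  0.4 17.9]
 [ 0.5  0.4 18. ]
 [41.  31.1 16.7]
 [41.1 44.3 16.4]]
```

Gripper is empty: brush_39 slipped out. I need to find where it lies before moving.

Run:
```python
from h import *
c=cam('side'); save(c,'side1.png'); f=c['frame']; g=cv2.imread('pics/side0.png')[:,:,::-1]
d=np.abs(f.astype(int)-g).sum(2)>90
hsv=cv2.cvtColor(f,cv2.COLOR_RGB2HSV); h0=cv2.cvtColor(np.ascontiguousarray(g),cv2.COLOR_RGB2HSV)
for nm,hh in(('before',h0),('now',hsv)):
    m=cv2.morphologyEx(cv2.inRange(hh,(8,140,150),(20,255,255)),cv2.MORPH_CLOSE,np.ones((3,3)))
    for k in cv2.findContours(m,0,2)[0]:
        if cv2.contourArea(k)>60 and 130<k[:,0,0].mean()<400 and 150<k[:,0,1].mean()<400:
            P=px2w(c,k.reshape(-1,2),.01)[:,:2]*1000; r=cv2.minAreaRect(P.astype(np.float32)); print(nm,'px',k.reshape(-1,2).mean(0).round(),np.round(r[0]),np.round(r[1]),round(r[2]))
v=cv2.resize(f[140:340,200:420],(770,600-20),interpolation=cv2.INTER_CUBIC); cv2.imwrite('pics/s1c.png',v[:,:,::-1])
```

```text
before px [235. 379.] [446. 404.] [87. 13.] 85
before px [204. 357.] [523. 397.] [90. 15.] 88
before px [170. 340.] [606. 391.] [94. 20.] 83
before px [300. 309.] [438. 204.] [98. 27.] 87
before px [150. 197.] [1023.  -37.] [59. 62.] 44
now px [291. 309.] [457. 204.] [98. 28.] 72
now px [150. 197.] [1025.  -39.] [59. 67.] 44
```

It's still at its place, turned by about 15°. The grip had been too high on the rounded handle. I'll go back, hover, measure and grip lower.

```bash
python3 -c "
from h import *
print(go([.450,.173,.25],-110),go([.450,.173,.13],-110))"
```

```text
(array([-288.6,  406.7, -136.5]), np.float64(-14.2)) (array([-287.4,  410. ,  -16.5]), np.float64(-14.2))
```

```bash
python3 -m jog '[{"dx":0,"dy":0,"dz":-0.05,"yaw":0},{"dx":-0.01,"dy":0.014,"dz":-0.1,"yaw":0},{"dx":-0.035,"dy":0.05,"dz":-0.13,"yaw":-2},{"dx":-0.07,"dy":0.099,"dz":-0.136,"yaw":-4},{"dx":-0.105,"dy":0.148,"dz":-0.136,"yaw":-6},{"dx":-0.14,"dy":0.197,"dz":-0.136,"yaw":-8},{"dx":-0.175,"dy":0.247,"dz":-0.136,"yaw":-10},{"dx":-0.21,"dy":0.296,"dz":-0.136,"yaw":-12},{"dx":-0.245,"dy":0.346,"dz":-0.136,"yaw":-14.2},{"dx":-0.275,"dy":0.39,"dz":-0.12,"yaw":-14.2},{"dx":-0.287,"dy":0.409,"dz":-0.07,"yaw":-14.2},{"dx":-0.287,"dy":0.41,"dz":-0.017,"yaw":-14.2},{"dx":-0.287,"dy":0.41,"dz":-0.017,"yaw":-14.2},{"dx":-0.287,"dy":0.41,"dz":-0.017,"yaw":-14.2}]' 0.045
python3 brush.py w15.png
```

```text
t: 30.38
ee_pos: [0.451, 0.1727, 0.1328]
ee_rot: [-0.573, 0.819, -0.011, 0.011]
wrist_force: [0.9, -0.2, -0.0]
gripper_width: 0.0451
ferrule px [330. 167.] tool mm ctr 42.3 3.9 size 37.4 35.8 ang 87.2
handle px [334. 258.] tool mm ctr -23.8 5.5 size 21.5 94.5 ang 88.3
hair px [329. 111.] tool mm ctr 75.7 2.5 size 36.9 31.2 ang 87.3
[0.45130138 0.17267483 0.13294291] [-0.0051 -0.032  -0.9995] phi -110.0524509283031
```

```bash
python3 -m jog '[{"dx":0.002,"dy":0.005,"dz":0.03,"yaw":-1.7},{"dx":0.002,"dy":0.005,"dz":0.075,"yaw":-1.7},{"dx":0.002,"dy":0.005,"dz":0.1,"yaw":-1.7},{"dx":0.002,"dy":0.005,"dz":0.1115,"yaw":-1.7},{"dx":0.002,"dy":0.005,"dz":0.1115,"yaw":-1.7}]'
python3 -m jog '[{"dx":0,"dy":0,"dz":0,"yaw":0},{"dx":0,"dy":0,"dz":0,"yaw":0},{"dx":0,"dy":0,"dz":0,"yaw":0},{"dx":0,"dy":0,"dz":0,"yaw":0},{"dx":0,"dy":0,"dz":0,"yaw":0}]' 0.0 50
```

```text
t: 31.05
ee_pos: [0.4502, 0.1718, 0.0221]
ee_rot: [-0.585, 0.811, -0.012, 0.011]
wrist_force: [0.4, 0.1, 0.9]
gripper_width: 0.0446
t: 31.68
ee_pos: [0.4512, 0.172, 0.0235]
ee_rot: [-0.585, 0.811, -0.013, 0.013]
wrist_force: [-1.8, -0.6, 13.7]
gripper_width: 0.0155
```

```bash
python3 -m jog '[{"dx":0,"dy":0,"dz":-0.01,"yaw":0},{"dx":0,"dy":0,"dz":-0.04,"yaw":0},{"dx":0,"dy":0,"dz":-0.08,"yaw":0},{"dx":0,"dy":0,"dz":-0.13,"yaw":0},{"dx":0,"dy":0,"dz":-0.13,"yaw":0},{"dx":0,"dy":0,"dz":-0.13,"yaw":0}]'
python3 - <<'E'
from h import *
c=cam('wrist'); save(c,'w16.png'); p,M,s=tool(); print(p,s['gripper_width'],M[2],go([*home(.084,-.001),.25],XA),go([*home(.084,-.001),.12],XA))
hsv=cv2.cvtColor(c['frame'],cv2.COLOR_RGB2HSV); m=cv2.inRange(hsv,(0,0,110),(179,40,255)); m[:,:200]=0;m[:,450:]=0
n,l,st,ce=cv2.connectedComponentsWithStats(cv2.morphologyEx(m,cv2.MORPH_OPEN,np.ones((9,9)))); print(st[1:],ce[1:].round(1))
E
```

```text
t: 32.42
ee_pos: [0.4464, 0.1727, 0.1536]
ee_rot: [-0.585, 0.811, -0.013, 0.013]
wrist_force: [0.5, -0.2, -1.8]
gripper_width: 0.0155
[0.44611249 0.17262247 0.15296022] 0.015506326489653525 [-0.00527967 -0.03437751 -0.99939497] (array([ 386.3, -322.2,  -88.1]), np.float64(15.8)) (array([ 387. , -317.7,   41.9]), np.float64(15.8))
[[  441     0     9     7    63]
 [  200    13     9    14   126]
 [  262    18    21    22   384]
 [  286    22     9     9    81]
 [  200   147    30    63  1308]
 [  269   171   111   101 10625]
 [  200   270    10    12   117]
 [  201   325    19    16   257]
 [  234   354    13    11   132]] [[445.    3. ]
 [204.   19.5]
 [272.   28.8]
 [290.   26. ]
 [211.1 182.7]
 [323.8 220.2]
 [204.4 275.5]
 [210.1 332.3]
 [240.  359. ]]
```

Held now, with the ferrule centred at (324,220). Carry it over.

```bash
python3 -m jog '[{"dx":0,"dy":-0.002,"dz":-0.05,"yaw":0},{"dx":0.01,"dy":-0.01,"dz":-0.085,"yaw":0},{"dx":0.04,"dy":-0.034,"dz":-0.088,"yaw":2},{"dx":0.08,"dy":-0.067,"dz":-0.088,"yaw":4},{"dx":0.12,"dy":-0.1,"dz":-0.088,"yaw":6},{"dx":0.16,"dy":-0.133,"dz":-0.088,"yaw":8},{"dx":0.2,"dy":-0.167,"dz":-0.088,"yaw":10},{"dx":0.24,"dy":-0.2,"dz":-0.088,"yaw":12},{"dx":0.28,"dy":-0.234,"dz":-0.088,"yaw":14},{"dx":0.32,"dy":-0.267,"dz":-0.088,"yaw":15.8},{"dx":0.36,"dy":-0.3,"dz":-0.08,"yaw":15.8},{"dx":0.386,"dy":-0.321,"dz":-0.05,"yaw":15.8},{"dx":0.387,"dy":-0.319,"dz":0,"yaw":15.8},{"dx":0.387,"dy":-0.318,"dz":0.042,"yaw":15.8},{"dx":0.387,"dy":-0.318,"dz":0.042,"yaw":15.8},{"dx":0.387,"dy":-0.318,"dz":0.042,"yaw":15.8}]'
python3 - <<'E'
from h import *
c=cam('wrist'); save(c,'w17.png'); p,M,s=tool(); print(p,s['gripper_width'],M.round(4),go([*home(.084,-.001),.06],XA))
E
```

```text
t: 34.48
ee_pos: [0.6276, -0.2953, 0.1211]
ee_rot: [-0.468, 0.883, -0.011, 0.014]
wrist_force: [-0.3, -0.0, 0.5]
gripper_width: 0.0149
[ 0.62790648 -0.29543378  0.12166492] 0.014923896276060895 [[-0.5613 -0.8268  0.0361]
 [-0.8275  0.5614 -0.007 ]
 [-0.0145 -0.0338 -0.9993]] (array([ 1.1,  3.1, 61.6]), np.float64(0.1))
```

View pics/w17.png

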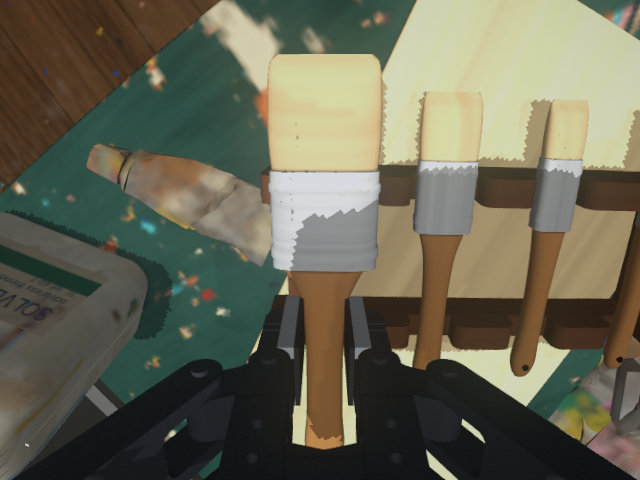

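Last picture: brush_39 is held level, ferrule (269–381, 171–271), lined up left of the seated three with the slot at the rest's far end.

Run:
```python
from h import *
c=cam('wrist'); p,M,s=tool()
Q=(px2w(c,[(325,171),(325,271),(270,220),(380,220)],p[2]-.0115)-p)@M*1000; print(Q.round(1))
ly=(Q[2,1]+Q[3,1])/2000; b=(Q[0,0]+Q[1,0])/2000-.04
d=M.T@(np.array([*home(.084,0),H+.022])-p); print('b',b,'ly',ly,'shift',((d-[b,ly,.0235])*1000).round(1))
a=np.radians(XA); ux=np.array([np.cos(a),np.sin(a)]); uy=np.array([-ux[1],ux[0]])
P=px2w(c,[(262,187)],H+.035)[0,:2]-CTR; print('rest end y',P@uy,'x',P@ux)
```

```text
[[ 59.3   0.2  10.6]
 [ 23.8   0.2  11.2]
 [ 42.4 -18.5  11.5]
 [ 42.8  18.7  10.2]]
b 0.0015344073208724204 ly 0.0001222438222687412 shift [-1.1  4.  62.8]
rest end y 0.11789805059181671 x 0.04022495478855412
```

```bash
python3 -m jog '[{"dx":0,"dy":0.004,"dz":0.015,"yaw":0},{"dx":0,"dy":0.004,"dz":0.035,"yaw":0},{"dx":0,"dy":0.004,"dz":0.05,"yaw":0},{"dx":0,"dy":0.004,"dz":0.058,"yaw":0},{"dx":0,"dy":0.004,"dz":0.0605,"yaw":0},{"dx":0,"dy":0.004,"dz":0.0605,"yaw":0}]'
```

```text
t: 35.33
ee_pos: [0.627, -0.2937, 0.0646]
ee_rot: [-0.468, 0.883, -0.013, 0.015]
wrist_force: [-13.7, 6.9, 32.8]
gripper_width: 0.0152
```

```bash
python3 -m jog '[{"dx":0,"dy":0,"dz":-0.002,"yaw":0},{"dx":0,"dy":0,"dz":-0.002,"yaw":0},{"dx":0,"dy":0,"dz":-0.002,"yaw":0},{"dx":0,"dy":0,"dz":-0.002,"yaw":0},{"dx":0,"dy":0,"dz":-0.002,"yaw":0},{"dx":0,"dy":0,"dz":-0.002,"yaw":0}]' 0.034
python3 -m jog '[{"dx":0,"dy":0,"dz":-0.02,"yaw":0},{"dx":0,"dy":-0.005,"dz":-0.06,"yaw":0},{"dx":0,"dy":-0.03,"dz":-0.12,"yaw":0},{"dx":0,"dy":-0.06,"dz":-0.16,"yaw":0},{"dx":0,"dy":-0.06,"dz":-0.16,"yaw":0},{"dx":0,"dy":-0.06,"dz":-0.16,"yaw":0}]'
python3 chk.py w18.png
```

```text
t: 36.08
ee_pos: [0.6269, -0.2937, 0.0665]
ee_rot: [-0.468, 0.883, -0.013, 0.015]
wrist_force: [-0.1, -0.2, 0.3]
gripper_width: 0.0342
t: 36.83
ee_pos: [0.67, -0.3258, 0.2273]
ee_rot: [-0.468, 0.883, -0.012, 0.014]
wrist_force: [-0.1, -0.3, -1.8]
gripper_width: 0.0338
[ 0.66960814 -0.32548291  0.22697537] [-0.0143 -0.0338 -0.9993]
ferrule x 21.4 57.6 y -90.0 -73.6 mid [ 39.5 -81.8]
ferrule x 19.9 56.1 y -37.5 -15.3 mid [ 38.  -26.4]
ferrule x 17.5 54.1 y 13.9 43.7 mid [35.8 28.8]
ferrule x 21.8 58.3 y 64.9 103.7 mid [40.  84.3]
```

Run:
```python
from h import *
c=cam('wrist'); f=c['frame']; hsv=cv2.cvtColor(f,cv2.COLOR_RGB2HSV)
a=np.radians(XA); ux=np.array([np.cos(a),np.sin(a)]); uy=np.array([-ux[1],ux[0]])
# resample a plane at z=H+.030 (handle mid-height) in rest coords, list handle spans
for x in (-20,-30,-40,-52,-58,-64,-70):
    ys=np.arange(-105,110,1.); px=w2px(c,[[*(CTR+x/1000*ux+y/1000*uy),H+.032] for y in ys]).round().astype(int)
    ok=(px[:,0]>=0)&(px[:,0]<640)&(px[:,1]>=0)&(px[:,1]<480)
    h=np.array([hsv[v,u] if o else [0,0,0] for (u,v),o in zip(px,ok)]); m=(h[:,1]>120)&(h[:,0]>7)&(h[:,0]<20)&(h[:,2]>70)
    e=np.flatnonzero(np.diff(np.r_[0,m.astype(int),0])).reshape(-1,2); print(x,[(ys[i],ys[j-1]) for i,j in e if j-i>4])
```

```text
-20 [(np.float64(-90.0), np.float64(-79.0)), (np.float64(-33.0), np.float64(-23.0)), (np.float64(23.0), np.float64(34.0)), (np.float64(77.0), np.float64(90.0)), (np.float64(101.0), np.float64(108.0))]
-30 [(np.float64(-89.0), np.float64(-79.0)), (np.float64(-33.0), np.float64(-22.0)), (np.float64(21.0), np.float64(35.0)), (np.float64(77.0), np.float64(91.0))]
-40 [(np.float64(-90.0), np.float64(-79.0)), (np.float64(-73.0), np.float64(-47.0)), (np.float64(-35.0), np.float64(-22.0)), (np.float64(-13.0), np.float64(-7.0)), (np.float64(22.0), np.float64(34.0)), (np.float64(41.0), np.float64(68.0)), (np.float64(77.0), np.float64(92.0))]
-52 [(np.float64(-90.0), np.float64(-78.0)), (np.float64(-33.0), np.float64(-22.0)), (np.float64(22.0), np.float64(35.0)), (np.float64(77.0), np.float64(91.0))]
-58 [(np.float64(-85.0), np.float64(-79.0)), (np.float64(-33.0), np.float64(-22.0)), (np.float64(22.0), np.float64(35.0)), (np.float64(76.0), np.float64(92.0))]
-64 [(np.float64(-88.0), np.float64(-80.0)), (np.float64(-28.0), np.float64(-23.0)), (np.float64(22.0), np.float64(35.0)), (np.float64(77.0), np.float64(92.0))]
-70 [(np.float64(-30.0), np.float64(-26.0)), (np.float64(29.0), np.float64(34.0)), (np.float64(77.0), np.float64(81.0)), (np.float64(85.0), np.float64(91.0))]
```

All four handles run straight (constant y) through the handle-rail slots at -84, -28, 28 and 84, with the gripper clear at z = 0.23. Handing in.

```bash
python3 -c "
from bench import *
print(sign_off())"
```

```text
the job is handed in; nothing more can be done
None
```

All four brushes are back on the rest in width order, heads over the graded rail, and the job is handed in after about 37 s of robot time. The highest wrist force I saw was about 36 N, while lowering brush_39. The gripper was clear of everything when I handed in.

**Last check (wrist camera):**

| Brush | Ferrule centre along the rest (y), mm | Slot y, mm | Ferrule centre across the rail (x), mm (rail centre 40) |
|---|---|---|---|
| brush_12 | -81.8 | -84 | 39.5 |
| brush_20 | -26.4 | -28 | 38.0 |
| brush_29 | 28.8 | 28 | 35.8 |
| brush_39 | 84.3 | 84 | 40.0 |

All four handles run straight through their slots on the handle rail. The measured ferrule widths and lengths fit the slot-floor height.

**What didn't go cleanly:**
- **brush_29:** it sits about 4 mm back from the rail's centre. The middle of its ferrule is still within the 14 mm rail, so I left it.
- **brush_39:** it slipped out on the first lift because I gripped it too high. It stayed on the table, turned by about 15°, and I picked it up again with a lower grip.
- **Height at set-down:** the gripper met the slot floors 2–5 mm higher than I calculated. I put this down to how the brushes sat in the jaws and did not resolve it.
- **Level:** I judged this only from the overhead camera view, not by measuring heights.
- **Ink bottle and eraser:** I planned no contact with them, but I did not measure their positions again at the end.

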